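# Pull out the medicine shelf with an S-hook

### The job

The pull-out shelf of the small medicine cabinet has lost its handle. Take the S-hook off the rail stand, hook it down through the small hole in the shelf's flat pull plate, pressing only gently, and use the hook to draw the shelf out all the way to its stop without jerking hard against it. Leave the hook hanging seated in the hole; never touch the cabinet or its shelf with the gripper, and leave the bottle, cup, carton and bowl where they are.

Things in the scene. Friction and masses are not known exactly. Their poses are not given: they have to be found in the camera images.
- hook: Loose S-hook of 6 mm steel rod, about 55 g, flat in its own x-z plane, grey grip block on top. Hangs on the rail with z up. Origin: its seat, the middle of the underside of the upper bend, where it rests on what it hangs on. x: the way the tip leg lies (away from the robot). Stem centred on x -12, straight down to z -66; lower bend then turns to -x (out to x -29, down to z -79).
- hook_grip (a point): Middle of the hook's upright grip block, at (11, 0, 27) mm in the hook's frame. The block spans x -6 to +28, y -6 to +6, z +3 to +41 mm of the hook: 12 mm thick, to be pinched along the hook's y. Fingertips reaching 19 mm below this point stay 8 mm above the seat.
- hook_tip (a point): Rounded lower end (radius 3 mm) of the hook's tip leg, at (12, 0, -31) mm in the hook's frame; this end goes down through the hole. The leg is centred on x +12 of the hook, with a gap of 18 mm between it and the stem, closed at the top by the seat.
- rail: Fixed stand: a flat steel bar 10 mm wide in x, 200 mm long in y, 6 mm thick, its top 170 mm above the table, on two end posts; white foot 110 x 230 x 10 mm. Origin: centre of the foot's underside; z up, y along the bar. The hook hangs over the bar, up to 55 mm from its middle, tip leg on the +x side.
- cabinet: Fixed light-blue cabinet 220 x 280 x 174 mm (x, y, z; white top plate 226 x 286) with a slit in its front, out of which the shelf slides towards the cabinet's -x. Origin: centre of the underside; z up. Front face at x -110 mm.
- shelf (a joint): How far the steel shelf is pulled out, m: 0 pushed in, 0.100 at its stop; it starts between 0 and 0.012. It slides along the cabinet's -x against about 3 N of friction and stays where it is left.
- pull_point (a point): Point on the top plane of the pull plate, 153 mm above the table, moving with the shelf; axes parallel to the cabinet's. The plate's round hole, 11 mm across, has its centre at this x, but the plate was clamped by eye: plate and hole sit up to 20 mm left or right (y) of this point, not measured. The smooth top lets the hole be found by dragging the hook's tip along y with a few newtons.
- plate_edge (a point): Point 14 mm to the cabinet's -x of pull_point, on the top front edge of the pull plate: a flat aluminium plate 110 mm wide (y), 4 mm thick, sticking out 75 mm from the cabinet's front, free air below. The strip between this edge and the hole is 8.5 mm wide; the hook's seat rests on it. The plate stays put sideways under light forces.
- bottle: Amber bottle with red cap, 48 mm across, 85 mm high, on top of the cabinet. Origin: centre of its underside.
- cup: Steel cup 64 mm across, 55 mm high, on the table. Origin: centre of its underside.
- carton: Paper carton 50 x 85 x 32 mm on the table. Origin: centre of its underside.
- bowl: Steel bowl 110 mm across, 40 mm high, on the table. Origin: centre of its underside.
Not all that is in view belongs to the job. What is meant by the hook is not blue, and is the smaller of those in its own colour.

How it is judged:
By the outcome, as a careful person would: the job done as asked, in the order asked, and still so for the second after the job is handed in, with the robot touching nothing.
It also fails if it takes over 72 s, if anything falls off the work surface, if the arm or the gripper's body presses on something with over 40 N, if the wrist force passes 120 N, or if a joint passes its speed limit or range.

### The arm

A 6-joint arm with a two-finger parallel gripper is mounted at the origin on the work surface. World frame = base frame: x ahead of the robot, y to its left, z up, the work surface at z = 0. Lengths are in mm, angles in rad, forces in N, time in s.
With the tool pointing down it reaches from about 300 to 950 mm from the base axis. Payload 3.1 kg.
Tool frame: the origin (TCP) lies between the finger pads; the fingertips stand 8 mm ahead of it and the grasp point (between the pads) lies 11 mm behind it; z points along the fingers, x is the direction in which the jaws open and shut, and the axes are right-handed (so a half turn about z gives the same grasp; the last joint's range is limited). The gripper opens to 85 mm and grips with 20 to 120 N. Pads are 22 mm wide; open, the fingers measure 114 mm over their backs; the gripper's body (76 mm by 85 mm) begins 54 mm behind the grasp point. The pads swing forward as they close: fully open they stand 13 mm farther back than shut.
Start: joints at [-0.07, 0.308, 1.634, -0, 1.2, -0.07], TCP at [625.006, -0.028, 239.272] pointing down, gripper open.
Joint ranges: [-3.06, 3.06], [-0.79, 1.96], [0.05, 2.63], [-1.19, 4.34], [0.05, 2.64], [-2.94, 2.94]. Speed limits (rad/s): [2.79, 2.79, 3.14, 3.14, 3.14, 3.14].

### API

Orientations are given as a unit quaternion [w, x, y, z].
In Python, from workcell import robot, optics, hand_in gives the robot as it stands. The module is installed in compiled form; this text tells all that it offers.
- The arm moves only by the shell command python3 -m inch 'ROWS' [FORCE]. ROWS is JSON, a list that holds one entry, the list of rows, each a list of 7 numbers: the shift along the tool's x, y, z each as a share of 200 mm, from -1 to 1, then the turn, a rotation vector about the tool's x, y, z each as a share of 90 degrees, from -1 to 1, then the opening, from -1 (shut) to 1 (fully open). A call has 1 to 20 rows; each row is the pose to reach, as a shift and turn from the pose commanded when the call began, along the tool's axes at that moment; what a row does not reach only later rows make up. A row lasts 1/12 s, in which the tool goes at most 41.7 mm and 7.16 degrees, less where a joint would pass 70% of its speed; a pose out of reach is approached as far as the arm can. A call with a number of a shift or a turn outside -1 to 1 is refused whole. A call with a gripper value outside its range is refused whole. The fingers move at their own pace and stop on an object; FORCE is the grip in N (left out, the last holds). Time passes only in rows, so rows that repeat a pose let the fingers close. It gives the time, the measured TCP pose, the force and the opening at its end, in the units of the state.
- robot.state(): the state, without advancing time (a new reading comes with each control period).
- optics.snapshot(name): name is "scene" or "side" or "wrist"; returns the picture (420x560x3 uint8, blue, green, red); there is no depth.
- optics.camera_info(name): a dict with "camera_matrix" (3x3 intrinsics, pixels), "world_to_cam" (4x4, takes a point from world to camera coordinates). Camera axes: x right, y up, looking along -z (the intrinsics and any distortion apply to the point x, -y, -z); pixel columns grow to the right and rows downward; lengths in mm; the calibration is good to about 2 mm. A picture is of the moment at which its call begins: read the wrist's pose just before it. camera_info takes no time and is no camera call; for the wrist camera it gives the pose at the moment of the call.
- hand_in(): hands the job in, once; it reports no verdict.
The state is a dict: "t": time; "joint_pos": joint angles; "qd": joint speeds; "tau": joint torques, N m; "position": TCP position; "ee_rot": TCP orientation; "wrist_force": force on the tool from outside, world axes, zero at the start; "ft_torque": the same for the moment, N m; "gripper_width": finger opening in mm.
Only numpy, scipy, OpenCV 4.12 (cv2) and the standard library are available. Lean on these libraries where they do the work, as an engineer would, in place of code of your own. Each camera call takes 0.05 s, during which the arm holds its last target. There are 200 camera calls.

## Working session

There is one attempt and no reset: what is moved stays moved. The work goes in short steps, Python scripts to look and compute and a shell command to move; the robot and the scene stay as the last step left them, time stands still between calls to the robot, and variables do not carry over. Pictures are saved under pics/ and viewed, about 8 in all and at most 12, crops included, and the job is handed in when it is done.

```bash
mkdir -p pics; cat > h.py <<'E'
import numpy as np, cv2
from workcell import robot, optics
def snap(n,f=None):
    info=optics.camera_info(n); im=np.array(optics.snapshot(n))
    if f: cv2.imwrite('pics/'+f,im)
    return im,info
def proj(info,p):
    K=np.array(info['camera_matrix']);T=np.array(info['world_to_cam'])
    c=T[:3,:3]@np.array(p,float)+T[:3,3]; c=c*[1,-1,-1]; u=K@c; return u[:2]/u[2]
def ray(info,uv):
    K=np.array(info['camera_matrix']);T=np.array(info['world_to_cam'])
    d=np.linalg.inv(K)@[uv[0],uv[1],1]; d=d*[1,-1,-1]; R=T[:3,:3]
    d=R.T@d; return -R.T@T[:3,3], d/np.linalg.norm(d)
def onz(info,uv,z):
    o,d=ray(info,uv); return o+d*(z-o[2])/d[2]
def tri(a,b):
    A=np.zeros((3,3));B=np.zeros(3); 
    for o,d in (a,b):
        P=np.eye(3)-np.outer(d,d);A+=P;B+=P@o
    p=np.linalg.solve(A,B); return p,[np.linalg.norm((np.eye(3)-np.outer(d,d))@(p-o)) for o,d in (a,b)]
E
python3 - <<'E'
from h import *
a,i=snap('scene');b,j=snap('side');c,k=snap('wrist')
cv2.imwrite('pics/a.png',cv2.resize(np.hstack([a,b]),(1120,420))[:, :]) 
cv2.imwrite('pics/scene.png',a);cv2.imwrite('pics/side.png',b);cv2.imwrite('pics/wrist.png',c)
for n in (i,j,k): print(n)
print(robot.state())
E
```

```text
{'camera_matrix': array([[477.45982794,   0.        , 272.9348663 ],
       [  0.        , 477.45982794, 205.15071801],
       [  0.        ,   0.        ,   1.        ]]), 'world_to_cam': array([[ 3.69615458e-01,  9.29110568e-01, -1.17458414e-02,
        -1.62591748e+02],
       [-7.74190830e-01,  3.14926873e-01,  5.49044281e-01,
         3.48584951e+02],
       [ 5.13821925e-01, -1.93841731e-01,  8.35710723e-01,
        -1.68826323e+03],
       [ 0.00000000e+00,  0.00000000e+00,  0.00000000e+00,
         1.00000000e+00]])}
{'camera_matrix': array([[416.12283024,   0.        , 282.79335914],
       [  0.        , 416.12283024, 212.46805205],
       [  0.        ,   0.        ,   1.        ]]), 'world_to_cam': array([[-9.36391713e-01, -3.50919435e-01,  5.10972821e-03,
         4.74009005e+02],
       [ 1.87058514e-01, -4.86721229e-01,  8.53294531e-01,
        -2.23186274e+02],
       [-2.96950622e-01,  7.99973746e-01,  5.21404194e-01,
        -8.61790136e+02],
       [ 0.00000000e+00,  0.00000000e+00,  0.00000000e+00,
         1.00000000e+00]])}
{'camera_matrix': array([[330.01622687
[... 475 characters left out ...]
.00000000e+00]])}
{'t': 0.15, 'joint_pos': array([-6.97304107e-02,  3.08877953e-01,  1.63487052e+00,  7.30097400e-06,
        1.19974249e+00, -6.96721838e-02]), 'qd': array([-0.00197537, -0.00301688, -0.00295196, -0.00121196, -0.00116113,
       -0.00045487]), 'tau': array([-7.71605373e-04, -4.15801048e+01, -2.77146006e+01, -1.83032253e-04,
        6.02632252e-03, -2.39092765e-05]), 'position': array([6.24362857e+02, 3.00168193e-04, 2.38276722e+02]), 'ee_rot': array([-6.94964589e-05,  9.99999549e-01, -3.04403518e-05, -9.46615453e-04]), 'wrist_force': array([-0.24037169,  0.84635718,  0.30974866]), 'ft_torque': array([-0.05556888,  0.02802131,  0.02039519]), 'gripper_width': 85.4552221891593}
```

View pics/scene.png

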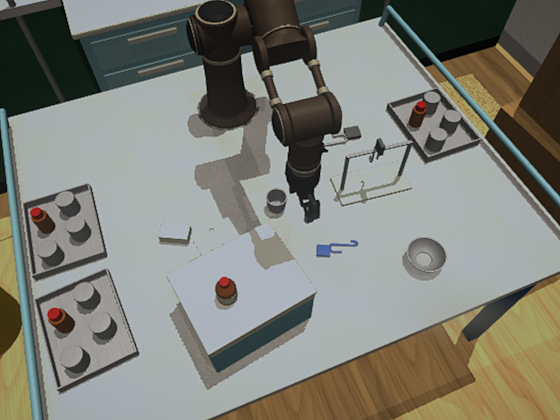

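View pics/side.png

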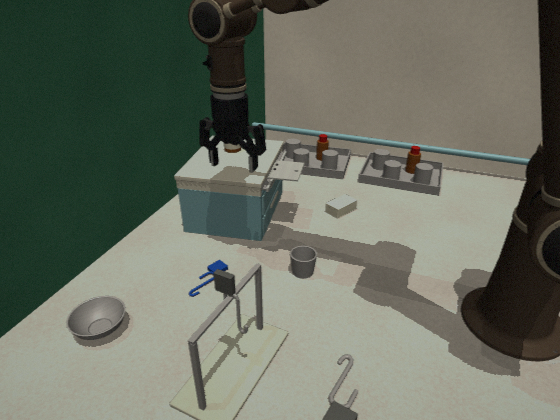

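Candidates for "hook": the grey hook on the rail (scene 379,148 / side 228,285), a larger-looking grey hook lying on the table (scene 340,138 / side 343,390), and a blue one (scene 335,248). My choice is the rail hook: grey and smaller. I'll check it in a close crop.

```bash
python3 - <<'E'
from h import *
a=cv2.imread('pics/scene.png');b=cv2.imread('pics/side.png')
def cr(im,x,y,w,h): return cv2.resize(im[y:y+h,x:x+w],(400,300),interpolation=cv2.INTER_CUBIC)
cv2.imwrite('pics/c.png',np.vstack([np.hstack([cr(a,320,115,100,75+15-15),cr(a,160,210,160,120)]),np.hstack([cr(b,170,250,200,150),cr(b,170,130,160,120)])]))
E
```

```text
(no output)
```

View pics/c.png

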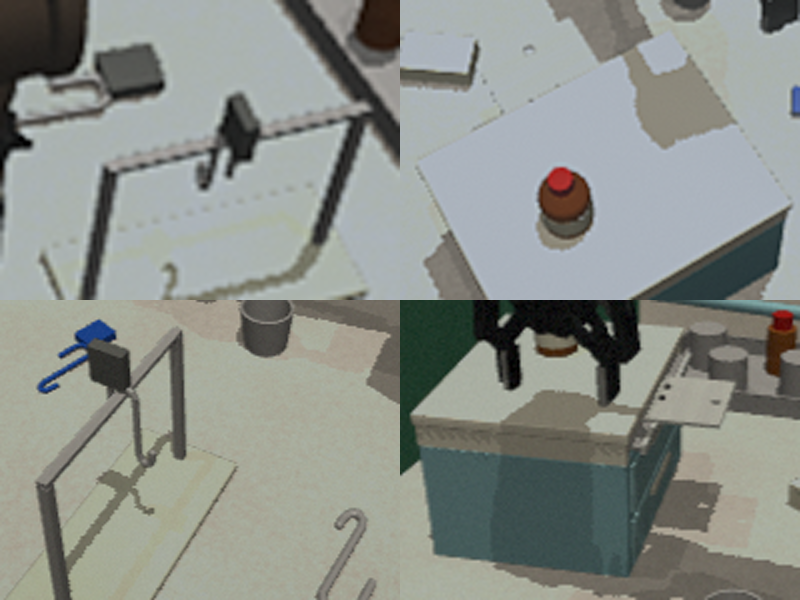

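View pics/wrist.png

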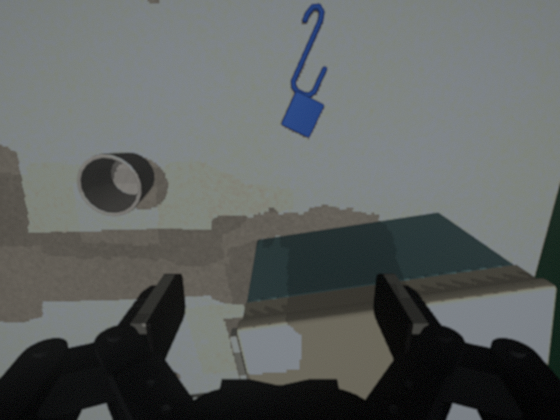

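The crop confirms the choice: a thin S-hook with its dark-grey grip block hangs on the rail (scene 379,144; side 225,283). The lying grey hook is clearly bigger. The pull-plate hole is at scene (212,230) and side (296,171). The dark dots by the cabinet are screws.

```bash
python3 - <<'E'
from h import *
i=optics.camera_info('scene');j=optics.camera_info('side')
f=lambda c:(160+(c[0]-400)*.4,210+c[1]*.4)
for c in [(418,165),(672,33),(792,205),(530,49),(437,65),(500,110),(483,72)]: print('sc',c,onz(i,f(c),174 if c[0]<530 and c[1]>150 or c[0]>600 else 153).round(0))
g=lambda c:(170+(c[0]-400)*.4,130+(c[1]-300)*.4)
for c in [(412,415),(630,438),(690,330)]: print('si top',c,onz(j,g(c),174).round(0))
for c in [(714,402),(734,380),(724,428),(648,418),(665,375)]: print('si pl',c,onz(j,g(c),153).round(0))
print('hole',tri(ray(i,f((530,49))),ray(j,g((714,402)))))
# rail bar ends (top), scene & side
r=lambda c:(320+c[0]*.25,115+c[1]*.25); s=lambda c:(170+c[0]*.5,250+(c[1]-300)*.5)
for n,p,q in [('end1',(107,168),(44,484)),('end2',(366,107),(180,332)),('blocktop',(238,98),(110,345)),('blockmid',(240,127),(109,366))]:
    print(n,tri(ray(i,r(p)),ray(j,s(q))))
    if n[0]=='e':print(onz(i,r(p),170).round(),onz(j,s(q),170).round())
for c in [(45,258),(320,185),(368,292)]: print('foot sc',onz(i,r(c),10).round())
for c in [(160,430),(237,466)]: print('foot si',onz(j,s(c),10).round())
E
```

```text
sc (418, 165) [ 649. -353.  174.]
sc (672, 33) [603. -74. 174.]
sc (792, 205) [820. -39. 174.]
sc (530, 49) [ 554. -213.  153.]
sc (437, 65) [ 536. -307.  153.]
sc (500, 110) [ 610. -262.  153.]
sc (483, 72) [ 562. -266.  153.]
si top (412, 415) [805. -30. 174.]
si top (630, 438) [584. -63. 174.]
si top (690, 330) [ 625. -341.  174.]
si pl (714, 402) [ 549. -208.  153.]
si pl (734, 380) [ 546. -269.  153.]
si pl (724, 428) [ 519. -154.  153.]
si pl (648, 418) [ 600. -147.  153.]
si pl (665, 375) [ 623. -254.  153.]
hole (array([ 551.00187267, -213.13671221,  149.88495608]), [np.float64(0.8829112262636387), np.float64(0.8829112262634626)])
end1 (array([488.45148788, 292.85217568,  95.2206397 ]), [np.float64(75.0935101181017), np.float64(75.09351011810169)])
[481. 209. 170.] [492. 408. 170.]
end2 (array([482.98894419, 336.44688377, 233.87496108]), [np.float64(63.829755895267446), np.float64(63.829755895267326)])
[501. 405. 170.] [470. 216. 170.]
blocktop (array([491.21020007, 299.4036316 , 214.17976639]), [np.float64(1.2989448022602983), np.float64(1.2989448022605479)])
blockmid (array([496.23809274, 300.27364172, 190.53142098]), [np.float64(1.3119043055210964), np.float64(1.3119043055209199)])
foot sc [434. 199.  10.]
foot sc [452. 434.  10.]
foot sc [558. 415.  10.]
foot si [508. 188.  10.]
foot si [417. 205.  10.]
```

```bash
python3 -m inch '[[[-0.3,-0.8,-0.12,0,0,-0.93,1],[-0.3,-0.8,-0.12,0,0,-0.93,1],[-0.3,-0.8,-0.12,0,0,-0.93,1],[-0.3,-0.8,-0.12,0,0,-0.93,1],[-0.3,-0.8,-0.12,0,0,-0.93,1],[-0.3,-0.8,-0.12,0,0,-0.93,1],[-0.3,-0.8,-0.12,0,0,-0.93,1],[-0.3,-0.8,-0.12,0,0,-0.93,1],[-0.3,-0.8,-0.12,0,0,-0.93,1],[-0.3,-0.8,-0.12,0,0,-0.93,1],[-0.3,-0.8,-0.12,0,0,-0.93,1],[-0.3,-0.8,-0.12,0,0,-0.93,1],[-0.3,-0.8,-0.12,0,0,-0.93,1],[-0.3,-0.8,-0.12,0,0,-0.93,1],[-0.3,-0.8,-0.12,0,0,-0.93,1]]]' 40
cat >> h.py <<'E'
from scipy.spatial.transform import Rotation as Ro
def pose():
    s=robot.state(); q=s['ee_rot']; return s['position'],Ro.from_quat([q[1],q[2],q[3],q[0]]).as_matrix(),s
def need(target):
    p,R,s=pose(); return (R.T@(np.array(target)-p)/200).round(4)
E
python3 - <<'E'
from h import *
im,i=snap('wrist','w1.png')
p,R,s=pose(); print(p,R.round(3),s['wrist_force'],s['t']); print(need([496,300,265]))
print(proj(i,[496,300,192]))
E
```

```text
t: 1.4
position: [564.9, 159.9, 263.0]
ee_rot: [-0.0, 0.746, 0.666, -0.0]
wrist_force: [0.8, -0.2, 0.4]
gripper_width: 85.4
[564.90915823 159.92371356 263.09680712] [[ 0.111  0.994 -0.   ]
 [ 0.994 -0.111 -0.   ]
 [-0.    -0.    -1.   ]] [ 0.35908587 -0.40084172 -0.50654031] 1.45
[ 0.6577 -0.4203 -0.0095]
[501.29093813  97.85469791]
```

View pics/w1.png

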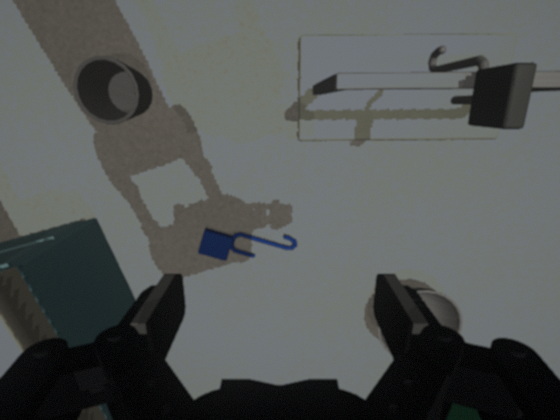

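Wrist view w1: the rail edges run level with the picture, so the yaw is right. The block's top face is the strip at about (527,96), and the hook's stem end is upper left of it at (438,55).

```bash
python3 - <<'E'
from h import *
i=optics.camera_info('wrist'); im=cv2.imread('pics/w1.png')
c=onz(i,(527,96),211);print(c)
a,j=snap('scene');b,k=snap('side')
print(tri(ray(i,(527,96)),ray(optics.camera_info('side'),(170+110*.5,250+45*.5))))
for u in [(535,63),(532,128),(517,66)]: print(onz(i,u,211))
print('bar',onz(i,(320,82),170),onz(i,(555,84),170),'foot',onz(i,(299,36),10),onz(i,(299,141),10))
print(need([c[0],c[1],265]))
E
```

```text
[495.46075313 301.54935368 211.        ]
(array([494.10343799, 299.39799896, 213.16408768]), [np.float64(1.30559758434903), np.float64(1.3055975843492333)])
[479.4038407  303.70262192 211.        ]
[512.7492464  306.31671134 211.        ]
[479.81962976 294.57181224 211.        ]
bar [474.42458774 196.9526492  170.        ] [492.57569652 347.56913942 170.        ] foot [420.25022507 197.58676006  10.        ] [528.69073911 187.47936626  10.        ]
[ 0.6652 -0.4238 -0.0088]
```

```bash
python3 -m inch '[[[0.66,-0.423,-0.02,0,0,0,1],[0.66,-0.423,-0.02,0,0,0,1],[0.66,-0.423,-0.02,0,0,0,1],[0.66,-0.423,-0.02,0,0,0,1],[0.66,-0.423,-0.02,0,0,0,1],[0.66,-0.423,-0.02,0,0,0,1],[0.66,-0.423,-0.02,0,0,0,1],[0.66,-0.423,-0.02,0,0,0,1]]]' 40
python3 - <<'E'
from h import *
im,i=snap('wrist','w2.png')
p,R,s=pose(); print(p,s['t']); print(need([495.5,300.5,186]))
for z in (173,211): print(proj(i,[495.5,300.5,z]))
E
```

```text
t: 2.22
position: [495.9, 299.5, 267.2]
ee_rot: [0.0, 0.745, 0.667, -0.0]
wrist_force: [-0.1, -1.3, 0.4]
gripper_width: 85.7
[496.01561897 299.28268223 267.17180973] 2.2667
[ 0.006  -0.0033  0.4059]
[280.06342992 218.14438751]
[280.19192827 238.38995927]
```

View pics/w2.png

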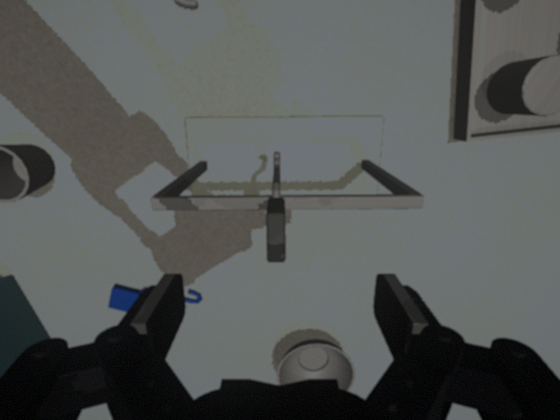

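Wrist view w2: the block is centred in column 277 between the fingers, with its far top edge at row 262. The finger row direction is level with the rail.

```bash
python3 - <<'E'
from h import *
i=optics.camera_info('wrist')
for u in [(268,262),(286,262),(268,226),(286,226)]: print(onz(i,u,211))
for x in (479,513): print(proj(i,[x,299,211]))
im=cv2.imread('pics/w2.png'); print(im[200:270,277].mean(1).round().astype(int))
E
```

```text
[511.04795005 290.72300247 211.        ]
[512.33776756 302.21713963 211.        ]
[486.50096363 293.74878452 211.        ]
[487.7450398  304.82253239 211.        ]
[275.02309957 213.69998214]
[281.13677507 263.42399478]
[ 31  32  30  30  30  31  30  33  30  31  33  32  38  47  52  56  58  57
  59  59  58  59  58  58  59  58  58  58  57  57  57  56  58  58  57  57
  60  62  61  63  63  63  61  58  54  47  43  44  44  45  44  43  44  42
  46  42  44  42  43  41  41  56  86 107 113 113 113 113 112 114]
```

```bash
python3 -m inch '[[[-0.005,-0.002,0.08,0,0,0,1],[-0.005,-0.002,0.16,0,0,0,1],[-0.005,-0.002,0.24,0,0,0,1],[-0.005,-0.002,0.32,0,0,0,1],[-0.005,-0.002,0.36,0,0,0,1],[-0.005,-0.002,0.40,0,0,0,1],[-0.005,-0.002,0.405,0,0,0,1],[-0.005,-0.002,0.405,0,0,0,-0.4],[-0.005,-0.002,0.405,0,0,0,-1],[-0.005,-0.002,0.405,0,0,0,-1],[-0.005,-0.002,0.405,0,0,0,-1],[-0.005,-0.002,0.405,0,0,0,-1],[-0.005,-0.002,0.405,0,0,0,-1],[-0.005,-0.002,0.405,0,0,0,-1],[-0.005,-0.002,0.405,0,0,0,-1],[-0.005,-0.002,0.405,0,0,0,-1]]]' 40; python3 -m inch '[[[0,0,0,0,0,0,-1],[0,0,0,0,0,0,-1],[0,0,0,0,0,0,-1]]]' 60
```

```text
t: 3.6
position: [495.1, 299.7, 186.6]
ee_rot: [0.0, 0.745, 0.667, 0.0]
wrist_force: [-0.6, 0.5, 0.3]
gripper_width: 11.6
t: 3.85
position: [495.1, 299.7, 186.6]
ee_rot: [0.0, 0.745, 0.667, 0.0]
wrist_force: [-0.6, -0.4, 1.3]
gripper_width: 11.5
```

```bash
python3 -m inch '[[[0,0,-0.04,0,0,0,-1],[0,0,-0.1,0,0,0,-1],[0,0,-0.2,0,0,0,-1],[0,0,-0.3,0,0,0,-1],[0,0,-0.4,0,0,0,-1],[0,0,-0.5,0,0,0,-1],[0,0,-0.55,0,0,0,-1],[0,0,-0.55,0,0,0,-1]]]' 60
python3 -m inch '[[[-0.1,0.02,0,0,0,0,-1],[-0.25,0.05,0,0,0,0,-1],[-0.4,0.08,0,0,0,0,-1],[-0.55,0.11,0,0,0,0,-1],[-0.7,0.14,0,0,0,0,-1],[-0.85,0.17,0,0,0,0,-1],[-1,0.2,0,0,0,0,-1]]]'
python3 -m inch '[[[-0.15,0.03,0,0,0,0,-1],[-0.3,0.06,0,0,0,0,-1],[-0.45,0.09,0,0,0,0,-1],[-0.6,0.12,0,0,0,0,-1],[-0.75,0.15,0,0,0,0,-1],[-0.9,0.18,0,0,0,0,-1],[-1,0.2,0,0,0,0,-1],[-1,0.2,0,0,0,0,-1],[-1,0.2,0,0,0,0,-1]]]'
python3 - <<'E'
from h import *
im,i=snap('wrist','w3.png'); p,R,s=pose(); np.savez('w3.npz',**{k:np.array(v) for k,v in i.items()})
print(p,s['t'],s['gripper_width'],proj(i,[551,-212,153]), need([549.6,-212,290]))
E
```

```text
t: 4.52
position: [496.7, 300.4, 300.3]
ee_rot: [0.001, 0.745, 0.667, 0.003]
wrist_force: [0.3, 0.1, 0.3]
gripper_width: 11.0
t: 5.1
position: [511.7, 94.8, 294.9]
ee_rot: [-0.001, 0.745, 0.667, -0.001]
wrist_force: [0.3, -0.5, -0.7]
gripper_width: 11.3
t: 5.85
position: [529.7, -107.5, 294.9]
ee_rot: [-0.001, 0.746, 0.666, -0.001]
wrist_force: [0.6, -0.3, -1.1]
gripper_width: 11.1
[ 529.73892872 -106.60474652  295.06094382] 5.9 11.608511187805384 [166.5939038  235.85863146] [-0.5127  0.1572  0.0243]
```

```bash
python3 -m inch '[[[-0.1,0.03,0,0,0,-0.06,-1],[-0.2,0.06,0,0,0,-0.12,-1],[-0.3,0.09,0,0,0,-0.169,-1],[-0.4,0.12,0,0,0,-0.169,-1],[-0.51,0.15,0,0,0,-0.169,-1],[-0.51,0.15,0,0,0,-0.169,-1],[-0.51,0.15,0,0,0,-0.169,-1],[-0.51,0.15,0,0,0,-0.169,-1]]]'
python3 - <<'E'
from h import *
im,i=snap('wrist','w4.png'); p,R,s=pose(); np.savez('w4.npz',**{k:np.array(v) for k,v in i.items()})
print(p,R.round(3),s['t'],s['gripper_width'],proj(i,[551,-212,153]))
a=cv2.imread('pics/w3.png')
c=np.vstack([im[:,:],]) 
cv2.imwrite('pics/c4.png',np.hstack([cv2.resize(im[130:360,180:380],(400,460),interpolation=cv2.INTER_CUBIC),cv2.resize(a[130:360,80:280],(400,460),interpolation=cv2.INTER_CUBIC)]))
E
```

```text
t: 6.57
position: [548.9, -209.9, 295.7]
ee_rot: [-0.001, 0.65, 0.76, 0.0]
wrist_force: [-0.0, -0.3, -0.1]
gripper_width: 11.2
[ 548.95175657 -209.84658652  295.85260725] [[-0.156  0.988 -0.001]
 [ 0.988  0.156  0.001]
 [ 0.001 -0.001 -1.   ]] 6.6167 11.122903193422246 [275.37823832 202.19360392]
```

View pics/c4.png

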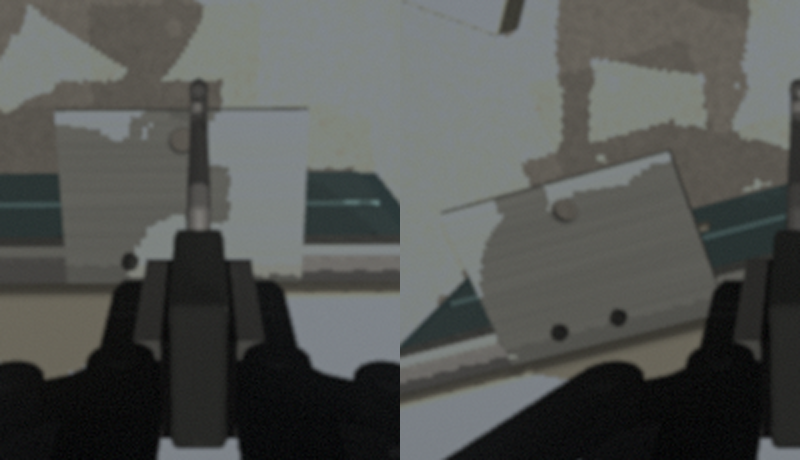

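Crop of w4 (left) and w3 (right): the plate edge is level, so the yaw matches. The hole is at w4 (270,200) and w3 (162.5,235), and the plate corners in w4 are at (206,184) and (333,184).

```bash
python3 - <<'E'
from h import *
a=dict(np.load('w3.npz'));b=dict(np.load('w4.npz'))
print(tri(ray(a,(162.5,235)),ray(b,(270,200))))
A=onz(a,(162.5,235),153);B=onz(b,(270,200),153);print(A,B)
L=onz(b,(206,184),153);Rr=onz(b,(333.5,184),153);print('edge',L,Rr,np.linalg.norm(L-Rr),(L+Rr)/2)
L3=onz(a,(80+42/2,130+212/2),153);R3=onz(a,(80+270/2,130+152/2),153);print('edge w3',L3,R3,np.linalg.norm(L3-R3))
print(tri(ray(a,(101,236)),ray(b,(206,184))),tri(ray(a,(215,206)),ray(b,(333.5,184))))
p,R,s=pose()
ex=R[:,1];ey=R[:,0]
for P in (A,B,(L+Rr)/2,(L3+R3)/2): print('rel tcp: fwd',ex@(P-p),'lat',ey@(P-p))
# hook: stem end seen at w4 crop (199,88)-> lowest bend
im=cv2.imread('pics/w4.png')
print('tcp col', [proj(b,p+ex*f+np.array([0,0,z])) for f,z in ((-23,-16.6-66),(1,-47.6),(0,20))])
E
```

```text
(array([ 550.82394121, -216.88124259,  149.73972633]), [np.float64(0.11654640270643392), np.float64(0.1165464027064766)])
[ 549.7593833  -215.49646235  153.        ] [ 549.74901602 -216.96023782  153.        ]
edge [ 544.10261411 -273.59628316  153.        ] [ 527.03034358 -164.9563053   153.        ] 109.97321132661051 [ 535.56647884 -219.27629423  153.        ]
edge w3 [ 544.43003173 -271.0318421   153.        ] [ 528.01693789 -163.57235648  153.        ] 108.70570684045765
(array([ 546.03549572, -274.61902298,  147.25891204]), [np.float64(0.35981536168204364), np.float64(0.35981536168210143)]) (array([ 528.19236225, -164.2749521 ,  150.28641643]), [np.float64(0.5845149593298302), np.float64(0.5845149593297014)])
rel tcp: fwd 0.012228170250122364 lat -5.886356449365374
rel tcp: fwd -0.22691981472048772 lat -7.330500354190819
rel tcp: fwd -14.597150411789649 lat -7.400178505081155
rel tcp: fwd -13.639499257857329 lat -5.553017443581092
tcp col [array([277.99965479, 192.85020265]), array([277.97402565, 246.40993194]), array([277.67942729, 312.84451017])]
```

```bash
python3 - <<'E'
from h import *
b=dict(np.load('w4.npz'));im=cv2.imread('pics/w4.png')
p,R,s=pose();ex=R[:,1]
print(im[225:365,279].mean(1).round().astype(int))
for f in (-17,17): print(f,proj(b,p+ex*f+np.array([0,0,24.4])),proj(b,p+ex*f+np.array([0,0,-13.6])))
E
python3 -m inch '[[[-0.03,-0.006,0.08,0,0,0,-1],[-0.033,-0.006,0.16,0,0,0,-1],[-0.033,-0.006,0.24,0,0,0,-1],[-0.033,-0.006,0.32,0,0,0,-1],[-0.033,-0.006,0.38,0,0,0,-1],[-0.033,-0.006,0.42,0,0,0,-1],[-0.033,-0.006,0.43,0,0,0,-1],[-0.033,-0.006,0.43,0,0,0,-1],[-0.033,-0.006,0.43,0,0,0,-1]]]'
python3 - <<'E'
from h import *
im,i=snap('wrist','w5.png');sd,j=snap('side','s5.png');a,k=snap('scene','sc5.png')
p,R,s=pose();print(p,s['wrist_force'],s['t']);tip=p+R[:,1]*1.4-np.array([0,0,47.6]);print(tip)
print([proj(c,tip) for c in (i,j,k)])
u=proj(j,tip).astype(int);v=proj(k,tip).astype(int)
cv2.imwrite('pics/c5.png',np.hstack([cv2.resize(im[130:360,180:380],(400,460),interpolation=cv2.INTER_CUBIC),cv2.resize(sd[u[1]-40:u[1]+29,u[0]-30:u[0]+30],(400,460),interpolation=cv2.INTER_CUBIC)]))
E
```

```text
[ 81  80  81  80  82  80  81  85  93 100 111 116 118 117 118 118 119 120
 116  99  70  41  31  31  34  32  32  34  30  30  32  34  31  32  32  34
  28  32  32  31  30  31  30  31  31  28  30  28  26  26  27  27  28  29
  26  28  29  33  36  38  41  42  38  39  39  39  40  40  40  40  39  40
  40  40  38  40  40  39  41  38  38  41  39  41  40  36  41  39  39  38
  39  39  38  39  39  38  39  37  39  40  37  38  40  40  38  37  38  38
  38  36  40  40  38  38  40  38  39  38  37  38  38  38  38  38  38  40
  42  44  66 101 125 129 130 129 130 130 128 130 129 128]
-17 [277.55487615 281.59984661] [277.7849381  241.48102986]
17 [277.7386101  354.59647715] [277.91581074 301.62514941]
t: 7.37
position: [549.5, -218.2, 211.1]
ee_rot: [0.001, 0.65, 0.76, 0.0]
wrist_force: [-0.6, 0.8, 0.1]
gripper_width: 10.9
[ 549.68978433 -218.58243826  211.48047791] [-0.26013091  0.47037082 -1.25861298] 7.5167
[ 551.07287981 -218.36554924  163.88293565]
[array([277.46187141, 247.08947209]), array([296.02926234, 165.42281712]), array([209.16670296, 227.29029876])]
```

View pics/c5.png

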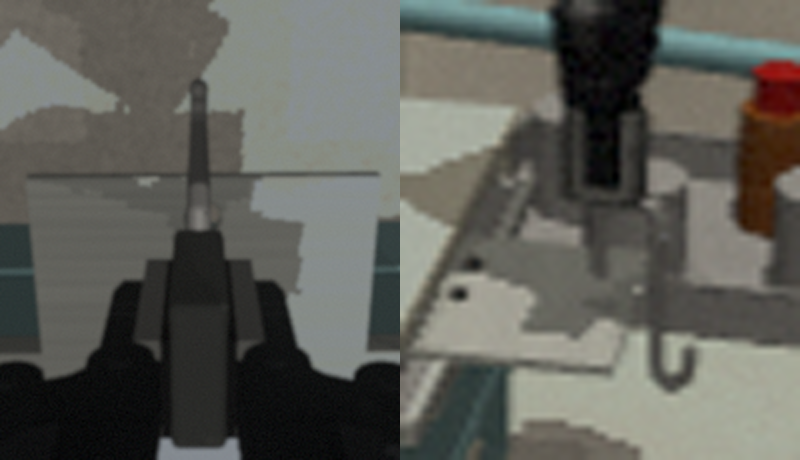

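Crop c5: in the wrist view (left) the hole's rim shows on both sides of the stem at about crop (186..218, 205..230). In the side view (right) the tip is at about crop (597,275), with a bright spot at crop (637,290). I'll work out where these lie.

```bash
python3 - <<'E'
from h import *
i=optics.camera_info('wrist');j=optics.camera_info('side')
p,R,s=pose();ex=R[:,1];ey=R[:,0]
rel=lambda P:(round(ex@(P-p),1),round(ey@(P-p),1))
print('side spot',rel(onz(j,(266+237/6.67,125+290/6.67),153)),rel(onz(j,(266+237/6.67,125+290/6.67),149)))
print('side orig hole',rel(onz(j,(295.6,170.8),153)), 'scene', rel(onz(optics.camera_info('scene'),(212.2,229.6),153)))
im=cv2.imread('pics/w5.png'); g=im.mean(2).round().astype(int)
print(g[226:250,268:296])
for u in [(273,240),(289,240),(280,232)]: print(u,rel(onz(i,u,153)))
E
```

```text
side spot (np.float64(-12.8), np.float64(-7.0)) (np.float64(-11.5), np.float64(-15.4))
side orig hole (np.float64(0.4), np.float64(10.5)) scene (np.float64(5.1), np.float64(5.4))
[[ 87  85  86  86  82  73  64  68  77  81  83  85  86  85  83  76  73  78
   85  87  87  87  86  85  87  87  86  85]
 [ 84  83  86  85  82  70  63  67  77  83  84  85  86  86  82  78  73  77
   83  85  83  85  86  86  87  85  85  86]
 [ 85  85  87  84  82  71  65  69  77  83  83  84  86  86  83  78  73  77
   83  87  85  86  84  85  85  85  85  85]
 [ 86  87  86  86  81  72  64  68  75  80  84  85  84  86  83  78  71  76
   85  85  86  85  87  86  86  86  86  87]
 [ 88  86  87  88  84  73  65  69  76  82  84  85  85  86  83  77  71  75
   81  84  86  88  88  87  88  91  92  93]
 [ 87  88  88  86  84  73  64  70  77  82  85  85  85  86  85  78  72  72
   79  81  83  84  87  87  88  93  95  97]
 [ 85  87  87  86  81  71  64  72  79  86  89  91  91  89  86  80  73  77
   81  81  81  83  84  86  88  92  96  98]
 [ 86  85  84  85  80  70  67  76  86  93  97  98  98  95  92  82  76  78
   84  84  79  79  83  84  8
[... 1327 characters left out ...]
  43  49  54  61  70  75  73  67  61  54  47  42
   38  41  49  56  75  88  94  96  94  95]
 [ 52  38  34  31  34  32  33  32  36  40  42  42  44  39  36  34  32  34
   33  32  35  42  59  82  93  95  97  95]
 [ 41  29  31  32  31  32  33  31  30  30  32  33  30  33  30  32  31  33
   31  32  30  32  50  75  90  95  93  93]
 [ 37  30  29  29  29  31  29  30  29  31  30  29  32  32  31  34  31  33
   33  32  31  29  42  67  85  92  94  94]
 [ 31  29  28  30  31  33  31  32  33  32  34  32  31  33  32  33  30  31
   34  31  30  30  37  58  81  93  94  93]]
(273, 240) (np.float64(1.7), np.float64(-3.2))
(289, 240) (np.float64(1.7), np.float64(6.9))
(280, 232) (np.float64(-3.8), np.float64(1.2))
```

```bash
python3 - <<'E'
from h import *
sd=cv2.imread('pics/s5.png').mean(2).round().astype(int)
print(sd[155:178,286:312])
E
```

```text
[[ 60  64  68  75  76  64  63  57  47  44  43  47  52  38  38  38  95 131
  112  84  66  62  61 117 136 135]
 [ 83  66  71  76  71  76  75  62  55  63  63  60  62  58  62  60  61  86
   98  80  71  71  65 117 135 134]
 [117  85  74  81  76  74  78  61  52  63  62  66  72  78  78  79  77  68
   84  89  80  71  64 118 135 132]
 [134 136 137 120 104  80  73  58  48  64  65  72  74  75  79  80  80  67
   75  80  77  71  76 122 132 134]
 [136 130 131 135 133 132 132  86  55  61  66  72  76  76  76  76  80  74
   73  78  74  71  75 118 132 131]
 [134 133 132 134 133 135 132  86  56  63  68  73  75  76  79  83  81  64
   73  89  81  70  75 119 132 132]
 [109 110 113 116 118 125 126  85  60  66  65  73  76  77  81  79  79  65
   71  65  72  71  71 120 130 133]
 [100 100 103 103 100 101 100 100  75  68  68  88  96  94  93  89  88  73
   66  63  69  71  71 118 130 132]
 [ 99 102 104 103 101 101 101  97  80  67  71  93  98 100 100  99 102  79
   65  64  68  69  72 119 131 133]
 [ 99 100 103 101 101 100  98 102  82  66  70  89 101 100 102 101  90  74
   66  63  67  68  82 116 128 134]
 [100  99 
[... 707 characters left out ...]
74  76  67
   63  67  75  77  75  76  76  75]
 [102 102 101  98  97  98  98  98  97 101 101  96  90  88  85  78  76  68
   68  66  73  75  77  77  76  80]
 [103  99  98  98  99  99 100 103  99 142 158 157 123 103  84  78  84  67
   63  71  75  77  78  76  74  75]
 [101 101 103 103 101 100  98 103 141 157 157 158 153 135 120 118 123  92
   68  65  77  81  81  81  78  77]
 [159 161 160 159 157 119 101 144 156 163 160 151 148 124 152 166 167 106
   66 119 155 149 142 140 103  80]
 [161 161 160 157 156 156 156 155 158 159 159 158 152 128 154 167 169 107
   66 117 156 165 163 143 156 167]
 [161 159 159 157 159 156 158 154 160 161 158 159 140 137 158 164 164 106
   66 117 156 165 119  90 123 156]]
```

```bash
python3 -m inch '[[[0.008,-0.007,0.01,0,0,0,-1],[0.008,-0.007,0.02,0,0,0,-1],[0.008,-0.007,0.03,0,0,0,-1],[0.008,-0.007,0.04,0,0,0,-1],[0.008,-0.007,0.04,0,0,0,-1],[0.008,-0.007,0.04,0,0,0,-1]]]'
python3 -m inch '[[[0,0,0.004,0,0,0,-1],[0,0,0.008,0,0,0,-1],[0,0,0.012,0,0,0,-1],[0,0,0.012,0,0,0,-1],[0,0,0.012,0,0,0,-1]]]'
python3 -m inch '[[[0,0,0.003,0,0,0,-1],[0,0,0.005,0,0,0,-1],[0,0,0.005,0,0,0,-1],[0,0,0.005,0,0,0,-1]]]'
```

```text
t: 8.02
position: [547.2, -216.8, 201.9]
ee_rot: [-0.0, 0.65, 0.76, -0.0]
wrist_force: [0.8, 0.0, -0.1]
gripper_width: 11.1
t: 8.43
position: [547.3, -216.9, 199.8]
ee_rot: [-0.0, 0.65, 0.76, -0.0]
wrist_force: [0.3, 0.7, -0.5]
gripper_width: 10.9
t: 8.77
position: [547.3, -216.9, 198.8]
ee_rot: [-0.0, 0.65, 0.76, -0.0]
wrist_force: [0.7, 0.2, -0.6]
gripper_width: 11.4
```

```bash
for k in 1 ; do python3 -m inch '[[[0,0,0.004,0,0,0,-1],[0,0,0.007,0,0,0,-1],[0,0,0.007,0,0,0,-1]]]'; done
python3 -m inch '[[[0,0,0.004,0,0,0,-1],[0,0,0.007,0,0,0,-1],[0,0,0.007,0,0,0,-1]]]'
```

```text
t: 9.02
position: [547.2, -216.8, 197.3]
ee_rot: [-0.0, 0.65, 0.76, -0.0]
wrist_force: [-0.6, -0.1, -0.8]
gripper_width: 10.7
t: 9.27
position: [547.2, -216.8, 195.9]
ee_rot: [-0.0, 0.65, 0.76, -0.0]
wrist_force: [0.8, -0.2, -0.7]
gripper_width: 10.6
```

```bash
python3 -m inch '[[[0,0,0.006,0,0,0,-1],[0,0,0.012,0,0,0,-1],[0,0,0.018,0,0,0,-1],[0,0,0.02,0,0,0,-1],[0,0,0.02,0,0,0,-1]]]'
python3 - <<'E'
from h import *
im,i=snap('wrist','w6.png');sd,j=snap('side','s6.png')
cv2.imwrite('pics/c6.png',np.hstack([cv2.resize(im[130:360,180:380],(400,460),interpolation=cv2.INTER_CUBIC),cv2.resize(sd[130:199,266:326],(400,460),interpolation=cv2.INTER_CUBIC)]))
E
```

```text
t: 9.68
position: [547.2, -216.8, 191.8]
ee_rot: [-0.0, 0.65, 0.76, -0.0]
wrist_force: [-0.8, 0.2, -0.6]
gripper_width: 11.2
```

View pics/c6.png

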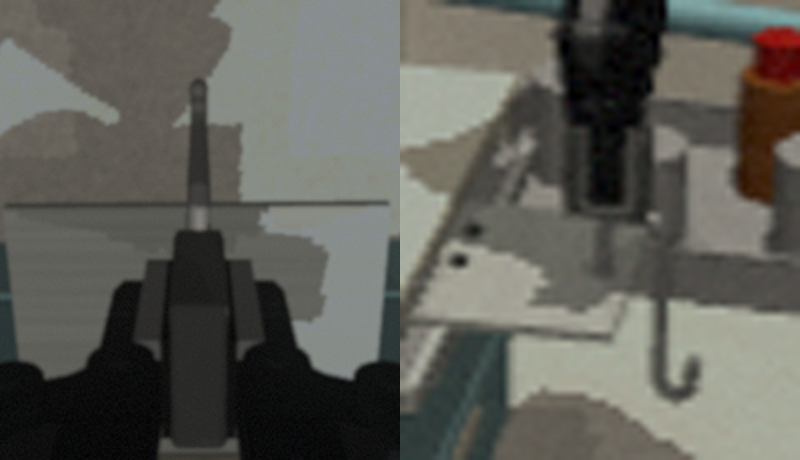

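Crop c6: the tip leg now ends at the plate surface (side crop 603,275) with no contact force, and the plate hasn't moved. The tip is in the hole, so I'll continue down to the seat.

```bash
python3 -m inch '[[[0,0,0.01,0,0,0,-1],[0,0,0.02,0,0,0,-1],[0,0,0.03,0,0,0,-1],[0,0,0.04,0,0,0,-1],[0,0,0.04,0,0,0,-1]]]'
python3 -m inch '[[[0,0,0.01,0,0,0,-1],[0,0,0.02,0,0,0,-1],[0,0,0.03,0,0,0,-1],[0,0,0.04,0,0,0,-1],[0,0,0.045,0,0,0,-1],[0,0,0.045,0,0,0,-1]]]'
```

```text
t: 10.2
position: [546.9, -216.7, 183.3]
ee_rot: [-0.001, 0.65, 0.76, -0.0]
wrist_force: [0.3, 0.4, 0.1]
gripper_width: 11.2
t: 10.7
position: [547.1, -216.7, 174.6]
ee_rot: [-0.0, 0.65, 0.76, -0.0]
wrist_force: [1.2, -0.3, -1.0]
gripper_width: 11.1
```

```bash
python3 -m inch '[[[0,0,0.006,0,0,0,-1],[0,0,0.012,0,0,0,-1],[0,0,0.017,0,0,0,-1],[0,0,0.017,0,0,0,-1]]]'
python3 -m inch '[[[0,0,0.003,0,0,0,-1],[0,0,0.005,0,0,0,-1],[0,0,0.005,0,0,0,-1]]]'
```

```text
t: 11.03
position: [547.3, -216.8, 171.5]
ee_rot: [-0.0, 0.65, 0.76, -0.0]
wrist_force: [-0.4, -0.3, -1.1]
gripper_width: 11.2
t: 11.28
position: [547.5, -216.9, 170.8]
ee_rot: [0.0, 0.65, 0.76, 0.0]
wrist_force: [-0.1, -0.6, 0.3]
gripper_width: 11.3
```

```bash
python3 -m inch '[[[0,0,0.002,0,0,0,-1],[0,0,0.004,0,0,0,-1],[0,0,0.004,0,0,0,-1],[0,0,0.004,0,0,0,-1]]]'; python3 -m inch '[[[0,0,0,0,0,0,-1]]]'
```

```text
t: 11.62
position: [547.7, -217.0, 170.3]
ee_rot: [0.0, 0.65, 0.76, 0.0]
wrist_force: [1.3, 0.7, 1.2]
gripper_width: 11.2
t: 11.7
position: [547.7, -217.0, 170.3]
ee_rot: [0.0, 0.65, 0.76, 0.0]
wrist_force: [0.4, 0.1, 1.7]
gripper_width: 11.0
```

```bash
python3 -m inch '[[[0,-0.005,-0.002,0,0,0,-1],[0,-0.01,-0.002,0,0,0,-1],[0,-0.018,-0.002,0,0,0,-1],[0,-0.026,-0.002,0,0,0,-1],[0,-0.035,-0.002,0,0,0,-1],[0,-0.045,-0.002,0,0,0,-1],[0,-0.055,-0.002,0,0,0,-1],[0,-0.065,-0.002,0,0,0,-1],[0,-0.075,-0.002,0,0,0,-1],[0,-0.085,-0.002,0,0,0,-1],[0,-0.095,-0.002,0,0,0,-1],[0,-0.105,-0.002,0,0,0,-1]]]'
python3 -m inch '[[[0,-0.012,0,0,0,0,-1],[0,-0.024,0,0,0,0,-1],[0,-0.036,0,0,0,0,-1],[0,-0.048,0,0,0,0,-1],[0,-0.06,0,0,0,0,-1],[0,-0.072,0,0,0,0,-1],[0,-0.084,0,0,0,0,-1],[0,-0.096,0,0,0,0,-1],[0,-0.108,0,0,0,0,-1],[0,-0.12,0,0,0,0,-1],[0,-0.132,0,0,0,0,-1],[0,-0.144,0,0,0,0,-1],[0,-0.156,0,0,0,0,-1],[0,-0.168,0,0,0,0,-1],[0,-0.18,0,0,0,0,-1],[0,-0.19,0,0,0,0,-1],[0,-0.2,0,0,0,0,-1]]]'
```

```text
t: 12.7
position: [526.6, -220.4, 170.6]
ee_rot: [0.0, 0.65, 0.76, -0.0]
wrist_force: [4.3, 0.1, 2.7]
gripper_width: 10.8
t: 14.12
position: [487.0, -226.6, 170.4]
ee_rot: [0.0, 0.65, 0.76, -0.0]
wrist_force: [4.5, -2.7, 3.4]
gripper_width: 10.9
```

```bash
python3 -m inch '[[[0,-0.01,-0.002,0,0,0,-1],[0,-0.02,-0.003,0,0,0,-1],[0,-0.03,-0.003,0,0,0,-1],[0,-0.04,-0.003,0,0,0,-1],[0,-0.05,-0.003,0,0,0,-1],[0,-0.06,-0.003,0,0,0,-1],[0,-0.07,-0.003,0,0,0,-1],[0,-0.08,-0.003,0,0,0,-1],[0,-0.09,-0.003,0,0,0,-1],[0,-0.1,-0.003,0,0,0,-1],[0,-0.11,-0.003,0,0,0,-1]]]'
python3 - <<'E'
from h import *
im,i=snap('wrist','w7.png');snap('side','s7.png');snap('scene','sc7.png');p,R,s=pose();print(p,s['wrist_force'],s['t'])
E
```

```text
t: 15.03
position: [465.0, -229.9, 170.6]
ee_rot: [-0.0, 0.65, 0.76, -0.0]
wrist_force: [3.6, -2.8, 2.9]
gripper_width: 11.6
[ 464.57897638 -229.66499696  170.53996565] [ 3.21087679 -2.60559285  2.98315411] 15.1833
```

```bash
python3 -m inch '[[[0,-0.005,0,0,0,0,-1],[0,-0.01,0,0,0,0,-1],[0,-0.015,0,0,0,0,-1],[0,-0.02,0,0,0,0,-1]]]'
python3 -m inch '[[[0,-0.004,0,0,0,0,-1],[0,-0.008,0,0,0,0,-1],[0,-0.012,0,0,0,0,-1],[0,-0.016,0,0,0,0,-1],[0,-0.016,0,0,0,0,-1]]]'
```

```text
t: 15.52
position: [461.2, -230.2, 170.6]
ee_rot: [-0.0, 0.65, 0.76, 0.0]
wrist_force: [3.6, -3.1, 1.7]
gripper_width: 11.0
t: 15.93
position: [457.8, -230.7, 170.7]
ee_rot: [-0.0, 0.65, 0.76, -0.0]
wrist_force: [3.2, -2.3, 1.1]
gripper_width: 10.9
```

```bash
python3 -m inch '[[[0,-0.004,0,0,0,0,-1],[0,-0.008,0,0,0,0,-1],[0,-0.012,0,0,0,0,-1],[0,-0.012,0,0,0,0,-1]]]'
python3 -m inch '[[[0,-0.004,0,0,0,0,-1],[0,-0.008,0,0,0,0,-1],[0,-0.012,0,0,0,0,-1],[0,-0.012,0,0,0,0,-1]]]'
```

```text
t: 16.27
position: [455.5, -231.1, 170.7]
ee_rot: [-0.0, 0.65, 0.76, -0.0]
wrist_force: [3.3, -1.9, 1.1]
gripper_width: 11.1
t: 16.6
position: [453.7, -231.4, 170.9]
ee_rot: [0.0, 0.65, 0.76, 0.0]
wrist_force: [4.3, -1.1, -1.0]
gripper_width: 10.8
```

```bash
python3 -m inch '[[[0,-0.004,0,0,0,0,-1],[0,-0.008,0,0,0,0,-1],[0,-0.008,0,0,0,0,-1]]]'
python3 -m inch '[[[0,-0.004,0,0,0,0,-1],[0,-0.008,0,0,0,0,-1],[0,-0.008,0,0,0,0,-1]]]'
```

```text
t: 16.85
position: [453.2, -231.6, 171.2]
ee_rot: [0.001, 0.65, 0.76, 0.001]
wrist_force: [6.4, -0.7, 0.2]
gripper_width: 10.8
t: 17.1
position: [452.7, -231.8, 171.7]
ee_rot: [0.002, 0.65, 0.76, 0.002]
wrist_force: [8.1, -0.4, 0.9]
gripper_width: 11.2
```

```bash
python3 -m inch '[[[0,0.006,0,0,0,0,-1],[0,0.012,0,0,0,0,-1],[0,0.018,0,0,0,0,-1],[0,0.024,0,0,0,0,-1],[0,0.03,0,0,0,0,-1],[0,0.035,0,0,0,0,-1],[0,0.035,0,0,0,0,-1],[0,0.035,0,0,0,0,-1]]]'
python3 - <<'E'
from h import *
snap('side','s8.png');print(robot.state()['wrist_force'])
E
```

```text
t: 17.77
position: [456.1, -230.2, 169.9]
ee_rot: [-0.002, 0.65, 0.76, -0.0]
wrist_force: [0.0, 0.0, -0.2]
gripper_width: 11.0
[-0.19835603  0.54370121 -0.43274278]
```

```bash
python3 -m inch '[[[0,0,0.002,0,0,0,-1],[0,0,0.004,0,0,0,-1],[0,0,0.004,0,0,0,-1]]]'
python3 - <<'E'
from h import *
im,i=snap('wrist','w9.png');sd,j=snap('side','s9.png');print(robot.state()['wrist_force'])
u=proj(j,robot.state()['position']-[0,0,40]).astype(int)
cv2.imwrite('pics/c9.png',np.hstack([cv2.resize(im[100:360,150:410],(400,400)),cv2.resize(sd[u[1]-50:u[1]+50,u[0]-50:u[0]+50],(400,400),interpolation=cv2.INTER_CUBIC)]))
E
```

```text
t: 18.07
position: [456.8, -230.7, 169.7]
ee_rot: [-0.001, 0.65, 0.76, -0.0]
wrist_force: [-0.1, -0.2, -0.3]
gripper_width: 11.0
[ 0.98785271  0.20200284 -0.04260403]
```

View pics/c9.png

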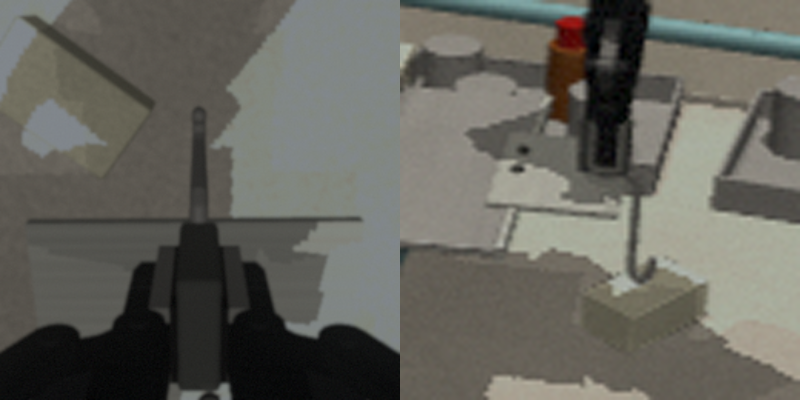

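Crop c9: the hook hangs through the plate, its bend just above the plate edge in the wrist view. The pulled-out plate is visible in the side view, and the carton is clear below it. I'll settle the hook gently and release.

```bash
python3 -m inch '[[[0,0,0.002,0,0,0,-1],[0,0,0.004,0,0,0,-1],[0,0,0.004,0,0,0,-1]]]'
python3 -m inch '[[[0,0,0.002,0,0,0,-1],[0,0,0.004,0,0,0,-1],[0,0,0.004,0,0,0,-1]]]'
```

```text
t: 18.42
position: [457.2, -231.0, 169.4]
ee_rot: [-0.0, 0.65, 0.76, -0.0]
wrist_force: [-1.0, 0.4, 1.8]
gripper_width: 11.0
t: 18.67
position: [457.3, -231.1, 169.2]
ee_rot: [-0.0, 0.65, 0.76, -0.0]
wrist_force: [-1.2, 0.8, 5.4]
gripper_width: 11.4
```

```bash
python3 -m inch '[[[0,0,-0.004,0,0,0,-1],[0,0,-0.004,0,0,0,-1],[0,0,-0.004,0,0,0,-1]]]' 20
python3 -m inch '[[[0,0,0,0,0,0,-0.6],[0,0,0,0,0,0,-0.4],[0,0,0,0,0,0,-0.2],[0,0,0,0,0,0,0],[0,0,0,0,0,0,0],[0,0,0,0,0,0,0]]]'
python3 - <<'E'
from h import *
im,i=snap('wrist','w10.png')
E
```

```text
t: 18.92
position: [457.4, -231.1, 169.4]
ee_rot: [0.0, 0.65, 0.76, 0.0]
wrist_force: [-0.4, 0.5, 2.1]
gripper_width: 11.4
t: 19.42
position: [457.2, -231.0, 169.2]
ee_rot: [-0.0, 0.65, 0.76, -0.0]
wrist_force: [-0.2, -0.5, -0.3]
gripper_width: 42.8
```

View pics/w10.png

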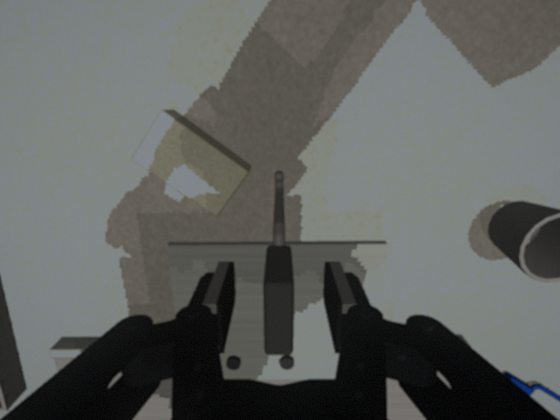

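Wrist view w10: the fingers are open and clear on both sides. The hook stands alone, seated (block at 280,300, stem at 279,190). I'll retreat straight up and check.

```bash
python3 -m inch '[[[0,0,-0.03,0,0,0,0],[0,0,-0.07,0,0,0,0],[0,0,-0.12,0,0,0,0],[0,0,-0.2,0,0,0,0],[0,0,-0.3,0,0,0,0],[0,0,-0.4,0,0,0,0],[0,0,-0.5,0,0,0,0],[0,0,-0.55,0,0,0,0],[0,-0.1,-0.55,0,0,0,0],[0,-0.2,-0.55,0,0,0,0],[0,-0.2,-0.55,0,0,0,0],[0,-0.2,-0.55,0,0,0,0]]]'
python3 - <<'E'
from h import *
im,i=snap('wrist','w11.png');sd,j=snap('side','s11.png');a,k=snap('scene','sc11.png')
p,R,s=pose();print(p,s['wrist_force'],s['t'])
cv2.imwrite('pics/c11.png',np.hstack([cv2.resize(im,(460,345)),cv2.resize(sd[125:225,260:360],(340,345),interpolation=cv2.INTER_CUBIC)]))
print('pred hole, edge px', proj(i,[455,-231.5,153]))
E
```

```text
t: 20.47
position: [417.5, -237.3, 279.8]
ee_rot: [0.001, 0.651, 0.759, 0.0]
wrist_force: [0.7, -0.2, -0.3]
gripper_width: 42.7
[ 418.4341202  -237.23422473  279.49455415] [0.15510178 0.54414557 0.20273902] 20.6167
pred hole, edge px [278.38558465 247.28616978]
```

View pics/c11.png

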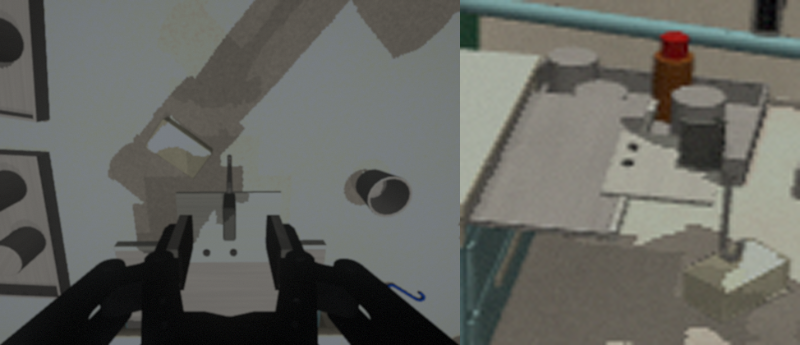

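```bash
python3 - <<'E'
from h import *
i=optics.camera_info('wrist');g=cv2.imread('pics/w11.png').mean(2)
for c in (235,320): r=np.argmin(g[222:242,c-4:c+5].mean(1))+222; print(c,r)
M=(onz(i,(215.5,r),153)+onz(i,(342,r),153))/2
print(M,np.linalg.norm(onz(i,(215.5,r),153)-onz(i,(342,r),153)),(np.array([535.57,-219.28,153])-M)@[.988,.156,0])
# hook stem bottom / block top height check
s=cv2.imread('pics/s11.png')
b=cv2.imread('pics/sc11.png')
for z,x in ((153,0),):print(proj(optics.camera_info('side'),[455,-231,194]),proj(optics.camera_info('scene'),[455,-231,194]))
E
```

```text
235 234
320 233
[ 442.5795228  -233.13969976  153.        ] 107.889732713755 94.03670463950246
[332.85870685 158.59300019] [192.06014783 193.63314547]
```

```bash
python3 - <<'E'
from h import *
ax=np.array([.988,.156,0])
b=dict(np.load('w4.npz'));g=cv2.imread('pics/w4.png').mean(2)
print(g[245:285,340:350].mean(1).round().astype(int))
for r in (251.5,256,271,275): print(r,[round((onz(b,(345,r),z)-np.array([535.57,-219.28,153]))@ax,1) for z in (166,174)])
i=optics.camera_info('wrist');g=cv2.imread('pics/w11.png').mean(2)
print(g[285:320,155:165].mean(1).round().astype(int),g[285:320,378:388].mean(1).round().astype(int))
for r in (293,297,303,308): print(r,[round((onz(i,(160,r),z)-np.array([442.58,-233.14,153]))@ax,1) for z in (166,174)])
E
```

```text
[ 52  52  55  56  56  57  72 102 125 130 131 129 120 111 107 107 107 107
 105  97  82  72  69  68  66  64  61  63  65  70  85 105 121 128 130 132
 132 132 132 132]
251.5 [np.float64(57.8), np.float64(54.1)]
256 [np.float64(62.2), np.float64(58.3)]
271 [np.float64(77.0), np.float64(72.7)]
275 [np.float64(81.1), np.float64(76.6)]
[120 120 120 121 121 121 122 117  98  68  51  50  50  54  71  98 117 122
 121 118 112 106 105 105 105 106 106 106 105 103 103 103 104 105 105] [122 122 122 123 123 119 105  78  56  51  52  53  65  94 115 123 123 120
 111 105 104 105 106 105 102  97  88  78  69  63  62  61  60  52  39]
293 [np.float64(50.4), np.float64(45.4)]
297 [np.float64(54.4), np.float64(49.2)]
303 [np.float64(60.5), np.float64(55.1)]
308 [np.float64(65.6), np.float64(60.0)]
```

```bash
python3 -c "
from workcell import hand_in
print(hand_in())"
```

```text
the job is handed in; nothing more can be done
None
```

The shelf is out at its stop, the S-hook is hanging seated in the hole, and the job is handed in at about 20.6 s on the robot's clock. I took the small grey hook off the rail, turned it to match the cabinet and lowered its tip through the hole. I found the hole from two wrist views and the tip went straight in, so no dragging search was needed. I then drew the shelf out slowly, let the load off, seated the hook and released it.

**Shelf at its stop:**
- The last 1.6 mm commanded steps moved the tool only about 0.5 mm, while the pull rose from about 3–4 N to 8 N.
- The measured plate travel was about 94 mm. With an estimated start of 4.6 mm, that gives about 98.6 mm against the nominal 100 mm, within my few-millimetre measuring error. I relied on the force rise as the deciding sign.

**Hook and surroundings:** After I backed away, the last pictures show the hook upright in the hole and the gripper touching nothing. No step brought the gripper near the bottle, cup, carton or bowl, but I did not measure their positions before and after.

**Forces:** While lowering the tip, the vertical force stayed at about 2 N. It briefly reached 5.4 N when I set the seat down before release, and I eased it back to about 2 N. The highest wrist force I read was about 8 N.

**Disagreement:** Two-view heights of the plate came out at 147–150 mm against the stated 153 mm. Seating contact matched 153 mm, so I used that.

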